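# Dial the code into the lock box

### The job

Dial the code 3 5 2 into the lock box on the worktop, reading from left to right as you stand at the robot: roll each of its three wheels, by its lugs, until the face with the wanted numeral lies level on top. Leave the other things on the worktop where they are.

Things in the scene. Friction and masses are not known exactly. Their poses are not given: they have to be found in the camera images.
- lock_box: grey lock box, fixed, 140 mm deep (x), 216 wide (y), top at 56 mm; three wheels stand half out of its top in a row along y, 64 mm apart. Origin: centre of its underside, on the worktop; x to its back (away from the robot at yaw 0), y left, z up; yaw within 0.25 rad. Beside the wheels four low steel axle bearings, tops at 66 mm, 14 mm wide, with an index line over the axle.
- wheel_left (a joint): angle of the left wheel (rad). Positive rolls its top away from the robot (to the box's +x). At 0 numeral 1 faces straight up, each further +1.0472 brings up the next: 2, 3, 4, 5, 6, then 1 again; numeral n is up at (n-1)*1.0472, whole turns (6.2832) aside. Turns endlessly both ways, no clicks; 0.12 N m of friction (2 to 4 N at a lug) holds it where it is left. Wanted: numeral 3.
- wheel_middle (a joint): angle of the middle wheel (rad). Positive rolls its top away from the robot (to the box's +x). At 0 numeral 1 faces straight up, each further +1.0472 brings up the next: 2, 3, 4, 5, 6, then 1 again; numeral n is up at (n-1)*1.0472, whole turns (6.2832) aside. Turns endlessly both ways, no clicks; 0.12 N m of friction (2 to 4 N at a lug) holds it where it is left. Wanted: numeral 5.
- wheel_right (a joint): angle of the right wheel (rad). Positive rolls its top away from the robot (to the box's +x). At 0 numeral 1 faces straight up, each further +1.0472 brings up the next: 2, 3, 4, 5, 6, then 1 again; numeral n is up at (n-1)*1.0472, whole turns (6.2832) aside. Turns endlessly both ways, no clicks; 0.12 N m of friction (2 to 4 N at a lug) holds it where it is left. Wanted: numeral 2.
- wheel_left_center (a point): centre of the left wheel, on its level axle, at y +64 mm, 62 mm up in the box's frame; turns with the wheel. Pale wood, six-sided, 36 mm wide, flat numbered faces 32 mm (edges 37 mm) from the axle. On each edge between two faces a radial lug, 8 mm thick, 36 mm wide, its tip 54 mm from the axle: lugs lie 30, 90, 150 degrees either side of the upward face when it is level. Push a lug to roll the wheel.
- wheel_middle_center (a point): centre of the middle wheel, on its level axle, at y 0 mm, 62 mm up in the box's frame; turns with the wheel. Pale wood, six-sided, 36 mm wide, flat numbered faces 32 mm (edges 37 mm) from the axle. On each edge between two faces a radial lug, 8 mm thick, 36 mm wide, its tip 54 mm from the axle: lugs lie 30, 90, 150 degrees either side of the upward face when it is level. Push a lug to roll the wheel.
- wheel_right_center (a point): centre of the right wheel, on its level axle, at y -64 mm, 62 mm up in the box's frame; turns with the wheel. Pale wood, six-sided, 36 mm wide, flat numbered faces 32 mm (edges 37 mm) from the axle. On each edge between two faces a radial lug, 8 mm thick, 36 mm wide, its tip 54 mm from the axle: lugs lie 30, 90, 150 degrees either side of the upward face when it is level. Push a lug to roll the wheel.
- pepper_grinder: bystander: pepper grinder with black cap, 43 mm across, 112 mm high, standing behind the box; origin at the centre of its underside
- oats_jar: bystander: low clip-top glass jar, 94 mm across, 69 mm high, behind the box; origin at the centre of its underside
- salt_bowl: bystander: cream bowl of salt, 110 mm across, 51 mm high, behind the box; origin at the centre of its underside

How it is judged:
At the end, for the whole second after the job is handed in: The left wheel shows 3, the middle 5 and the right 2: each of these faces is level on top to within 0.2 rad (about 11 degrees) and the wheels are still ((value of joint wheel_left between -4.3888 and -3.9888 rad or value of joint wheel_left between 1.8944 and 2.2944 rad or value of joint wheel_left between 8.1776 and 8.5776 rad) and velocity of joint wheel_left between -0.1 and 0.1 rad/s and (value of joint wheel_middle between -2.2944 and -1.8944 rad or value of joint wheel_middle between 3.9888 and 4.3888 rad or value of joint wheel_middle between 10.272 and 10.672 rad) and velocity of joint wheel_middle between -0.1 and 0.1 rad/s and (value of joint wheel_right between -5.436 and -5.036 rad or value of joint wheel_right between 0.8472 and 1.2472 rad or value of joint wheel_right between 7.1304 and 7.5304 rad) and velocity of joint wheel_right between -0.1 and 0.1 rad/s); the robot touches nothing.
It fails at once if a bystander (grinder, jar or bowl) is shifted by more than 30 mm or tipped over (distance of any of pepper_grinder, oats_jar, salt_bowl from where it was at the start of the episode above 0.03 m or angle between any of pepper_grinder, oats_jar, salt_bowl's own z axis and vertical above 0.5 rad).
It also fails if it takes over 67 s, if anything falls off the work surface, if the arm or the gripper's body presses on something with over 40 N, if the wrist force passes 120 N, or if a joint passes its speed limit or range.

### The arm

A 6-joint arm with a two-finger parallel gripper is mounted at the origin on a cart in front of the work surface, level with it; the furniture and walls round the work are solid. World frame = base frame: x ahead of the robot, y to its left, z up, the work surface at z = 0. Lengths are in m, angles in rad, forces in N, time in s.
With the tool pointing down it reaches from about 0.25 to 0.775 m from the base axis. Payload 4 kg.
Tool frame: the origin (TCP) lies midway between the tips of the shut fingers; the grasp point (between the pads) lies 19 mm behind it; z points along the fingers, x is the direction in which the jaws open and shut, and the axes are right-handed (so a half turn about z gives the same grasp; the last joint's range is limited). The gripper opens to 94 mm and grips with 3 to 60 N. Pads are 16 mm wide; open, the fingers measure 119 mm over their backs; the gripper's body (75 mm by 177 mm) begins 78 mm behind the grasp point.
Start: joints at [-1.335, 0.087, 1.371, -0, 1.684, -0.103], TCP at [0.183, -0.519, 0.184] pointing down, gripper open.
Joint ranges: [-3.1, 3.1], [-0.76, 2.03], [0.27, 2.55], [-1.08, 4.22], [0.17, 2.65], [-2.57, 2.57]. Speed limits (rad/s): [2.79, 2.79, 3.14, 3.14, 3.14, 3.14].

### API

Orientations are given as [roll, pitch, yaw] about the fixed x, y, z axes, in that order (R = Rz(yaw) Ry(pitch) Rx(roll)).
In Python, from bench import * gives the robot as it stands.
- The arm moves only by the tool send_rows, never from a script. Its argument "rows" is one flat list of numbers, 7 for each row, row after row: the shift along the world's x, y, z in mm, then the turn, a rotation vector about the world's x, y, z in degrees, then the opening, from 0 (shut) to 1 (fully open). A call has exactly 8 rows; each row shifts and turns the commanded pose from where the row before left it; what a row does not reach is not made up. A row lasts 1/8 s, in which the tool goes at most 62.5 mm and 10.7 degrees, less where a joint would pass 70% of its speed; a pose out of reach is approached as far as the arm can. A call is refused whole if a number of a shift passes 62.5 or a number of a turn 10.7, either way. A call with a gripper value outside its range is refused whole. The fingers move at their own pace and stop on an object; the grip force is fixed at half the most. Time passes only in rows, so rows that do not move let the fingers close, or fill a call up. It gives the time, the measured TCP pose, the force and the opening at its end, in the units of the state.
- get_obs(): the state, without advancing time (a new reading comes with each control period).
- snapshot(name): name is "side" or "top" or "wrist"; returns a dict with "color" (480x640x3 uint8, red, green, blue), "intrinsics" (3x3 intrinsics, pixels), "rvec" (rotation vector, rad) and "tvec" (3), from world to camera coordinates, as OpenCV has them; the wrist camera has in their place "T_tool_cam" (4x4, takes a point from camera to tool coordinates, whose origin is the TCP and whose axes are the tool frame's). Camera axes: x right, y down, z forward; pixel columns grow to the right and rows downward; lengths in m; the calibration is good to about 2 mm. A picture is of the moment at which its call begins: read the wrist's pose just before it. There is no depth.
- close_job(): hands the job in, once; it reports no verdict.
The state is a dict: "time": time; "joint_positions": joint angles; "qvel": joint speeds; "joint_torque": joint torques, N m; "tool_pos": TCP position; "ee_rot": TCP orientation; "wrist_force": force on the tool from outside, world axes, zero at the start; "wrist_torque": the same for the moment, N m; "width": finger opening in m.
Only numpy, scipy, OpenCV 4.12 (cv2) and the standard library are available. Lean on these libraries where they do the work, as an engineer would, in place of code of your own. Each camera call takes 0.05 s, during which the arm holds its last target.

## Working session

There is one attempt and no reset: what is moved stays moved. The work goes in short steps, Python scripts to look and compute and a tool call to move; the robot and the scene stay as the last step left them, time stands still between calls to the robot, and variables do not carry over. Pictures are saved under pics/ and viewed, and the job is handed in when it is done.

Besides the shell and the picture viewer there is one more tool, called after "Call:" by a JSON object that holds its "api" and its "payload", one argument or row to a line. send_rows: Moves the arm, as the interface text tells. Its arguments: {"type":"object","properties":{"rows":{"type":"array","items":{"type":"number"}}},"required":["rows"]}

```bash
mkdir -p pics; ls; python3 - <<'E'
from bench import *
import cv2
o=get_obs(); print(o)
for n in ("side","top","wrist"):
    s=snapshot(n); cv2.imwrite(f"pics/a_{n}.png",s["color"][:,:,::-1]); print(n,s["intrinsics"].tolist(),s.get("rvec"),s.get("tvec"),s.get("T_tool_cam"))
E
```

```text
pics
{'time': 0.0, 'joint_positions': array([-1.33511924e+00,  8.79757170e-02,  1.37228677e+00, -4.95325734e-05,
        1.68359892e+00, -1.03128629e-01]), 'qvel': array([-0.00021877, -0.00130163,  0.0009456 , -0.00049489, -0.00034315,
       -0.00123052]), 'joint_torque': array([-2.26775542e-04, -3.40176022e+01, -3.02430367e+01,  7.17568235e-02,
        3.29606433e-02, -1.86199177e-04]), 'tool_pos': array([ 0.18261771, -0.51814601,  0.18287643]), 'ee_rot': array([-3.14140806e+00,  2.26176573e-03, -1.23199593e+00]), 'wrist_force': array([-0.20365105,  0.11831326,  1.55479121]), 'wrist_torque': array([0.00848112, 0.0473693 , 0.04821378]), 'width': 0.09374130621754453}
side [[534.557997893382, 0.0, 322.24909440241333], [0.0, 534.557997893382, 238.92473030731068], [0.0, 0.0, 1.0]] [ 0.19003956 -2.54862     1.672911  ] [0.58730857 0.1108192  0.72817156] None
top [[521.9249586233051, 0.0, 310.5471928271019], [0.0, 521.9249586233051, 240.31037654267587], [0.0, 0.0, 1.0]] [ 2.17898592 -2.021847    0.22956295] [-0.08615593  0.58802759  0.87153163] None
wrist [[377.3848015461159, 0.0, 321.043472322264], [0.0, 377.3848015461159, 233.5347135169878], [0.0, 0.0, 1.0]] None None [[ 9.99999600e-01  8.80828111e-04 -1.54539255e-04 -2.48656529e-04]
 [-8.09585859e-04  9.65078710e-01  2.61958829e-01 -7.82391073e-02]
 [ 3.79883245e-04 -2.61958599e-01  9.65079037e-01 -2.00757207e-01]
 [ 0.00000000e+00  0.00000000e+00  0.00000000e+00  1.00000000e+00]]
```

View pics/a_side.png

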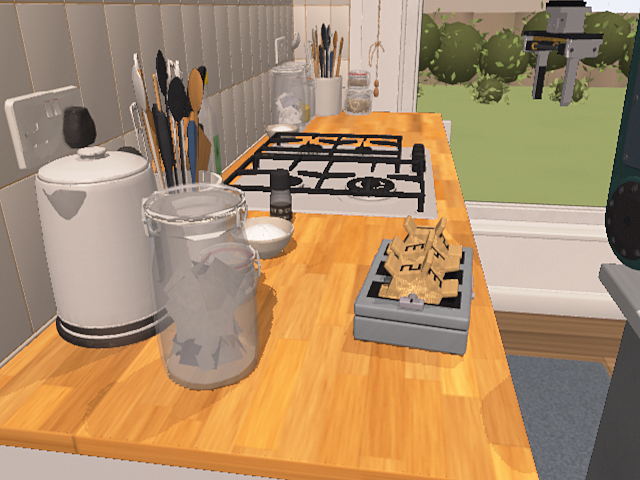

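View pics/a_top.png

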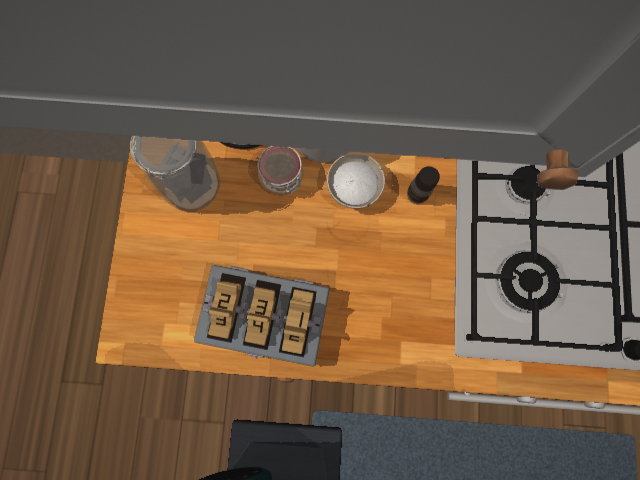

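The top view shows the grey box near (262,315) px, with its wheels at about (223,310), (261,315) and (297,322). Next I'll zoom in and find the box pose.

```bash
cat > h.py <<'E'
from bench import *
import cv2, numpy as np
from scipy.spatial.transform import Rotation as Ro
def cam(s,o=None):
    K=np.array(s["intrinsics"])
    if s.get("rvec") is not None and "rvec" in s:
        R=cv2.Rodrigues(np.array(s["rvec"],float))[0]; t=np.array(s["tvec"],float).ravel()
    else:
        T=np.eye(4);T[:3,:3]=Ro.from_euler('xyz',o["ee_rot"]).as_matrix();T[:3,3]=o["tool_pos"]
        W=np.linalg.inv(T@np.array(s["T_tool_cam"]));R=W[:3,:3];t=W[:3,3]
    return K,R,t
def cast(c,uv,z):
    K,R,t=c; d=R.T@np.linalg.inv(K)@np.array([uv[0],uv[1],1.]); C=-R.T@t
    return C+d*(z-C[2])/d[2]
def proj(c,P):
    K,R,t=c; p=(K@(R@np.atleast_2d(P).T+t[:,None])).T; return p[:,:2]/p[:,2:]
E
python3 - <<'E'
from h import *
s=snapshot("top"); c=cam(s); print("cam",-c[1].T@c[2])
im=s["color"]; hsv=cv2.cvtColor(im,cv2.COLOR_RGB2HSV)
m=((hsv[:,:,1]<70)&(hsv[:,:,2]>70)).astype(np.uint8); mm=np.zeros_like(m); mm[255:375,180:345]=m[255:375,180:345]
mm=cv2.morphologyEx(mm,cv2.MORPH_OPEN,np.ones((3,3)))
cs,_=cv2.findContours(mm,cv2.RETR_EXTERNAL,cv2.CHAIN_APPROX_NONE)
k=max(cs,key=cv2.contourArea); h=cv2.convexHull(k); print(cv2.approxPolyDP(h,3,True).squeeze().tolist())
pts=[cast(c,p[0],0.056)[:2] for p in h]
print(cv2.minAreaRect(np.array(pts,np.float32)*1000))
cv2.imwrite("pics/z.png",cv2.resize(im[250:375,180:350,::-1],None,fx=4.5,fy=4.5,interpolation=cv2.INTER_CUBIC))
E
```

```text
cam [ 0.38659214 -0.05401645  0.97999765]
[[212, 266], [237, 267], [327, 287], [314, 364], [253, 357], [194, 341]]
((455.1697998046875, 33.635833740234375), (214.66531372070312, 148.22071838378906), 83.08235168457031)
```

View pics/z.png

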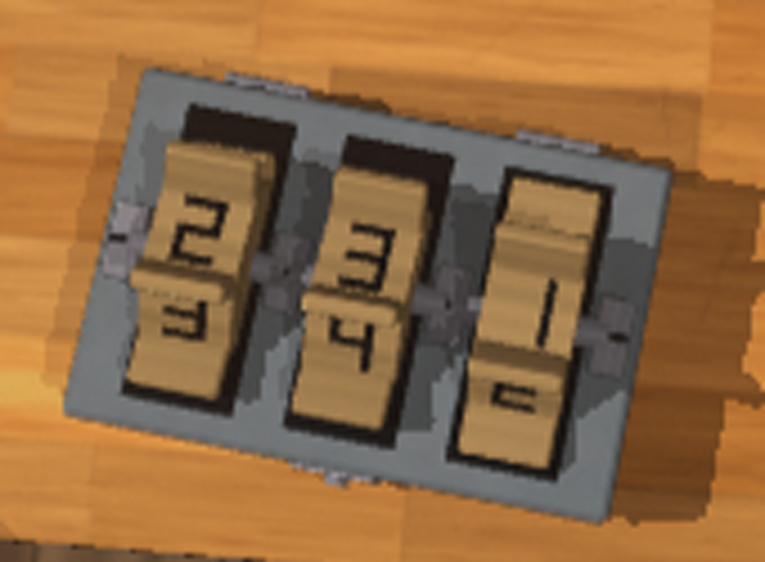

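```bash
python3 - <<'E'
from h import *
s=snapshot("top"); c=cam(s)
Z=lambda u,v:(180+(u+.5)/4.5-.5,250+(v+.5)/4.5-.5)
L=cast(c,Z(118,238),.066);R=cast(c,Z(619,338),.066)
d=L-R; yaw=np.arctan2(-d[0],d[1]); C=(L+R)/2; print("axle",L,R,C,"yaw",yaw,np.hypot(*d[:2]))
ex=np.array([np.cos(yaw),np.sin(yaw)]);ey=np.array([-ex[1],ex[0]])
# corners of the top plate
for n,p in dict(bl=(147,70),br=(668,170),fr=(605,522),fl=(68,413)).items():
    q=cast(c,Z(*p),.056)[:2]-C[:2]; print(n,q@ex,q@ey)
# lug tips: near and far edges
for n,p in dict(l1=(185,265),l2=(180,285),m1=(355,293),m2=(350,315),r1=(520,347),r2=(515,365),rb1=(545,222),rb2=(543,240)).items():
    q=cast(c,Z(*p),.114)[:2]-C[:2]; print(n,q@ex,q@ey)
for i,y in enumerate((.064,0,-.064)): print(C[:2]+ey*y)
E
```

```text
axle [0.46794645 0.13215733 0.066     ] [ 0.44414324 -0.06455923  0.066     ] [0.45604484 0.03379905 0.066     ] yaw -0.12041711934394395 0.1981514541150736
bl 0.06792221764682647 0.10571252999082223
br 0.06887460029658748 -0.10558483191173836
fr -0.06874684104645597 -0.10714565202813592
fl -0.06870651273785996 0.10414961179779904
l1 -0.00792178631654119 0.06241147999181954
l2 -0.015379619213439652 0.06252375388343395
m1 -0.00580192051106021 -0.0009600071155245964
m2 -0.013953752568032893 -0.0008858105221071489
r1 -0.013240806367766624 -0.0641195605760859
r2 -0.019932927262652014 -0.06362912537159444
rb1 0.033163435277913045 -0.06405554706291526
rb2 0.026528226249325618 -0.0646424573539326
[0.46373293 0.0973356 ]
[0.45604484 0.03379905]
[ 0.44835676 -0.0297375 ]
```

Call:
{"api": "send_rows", "payload": {
  "rows": [14.8, 38.8, 0, 0, 0, -1.65, 0, 14.8, 38.8, 0, 0, 0, -1.65, 0, 14.8, 38.8, 0, 0, 0, -1.65, 0, 14.8, 38.8, 0, 0, 0, -1.65, 0, 14.8, 38.8, 0, 0, 0, -1.65, 0, 14.8, 38.8, 0, 0, 0, -1.65, 0, 14.8, 38.8, 0, 0, 0, -1.65, 0, 14.8, 38.8, 0, 0, 0, -1.65, 0]
}}

```text
time: 1.25
tool_pos: [0.3014, -0.207, 0.1841]
ee_rot: [-3.141, -0.0, -1.464]
wrist_force: [-0.3, -0.5, -0.2]
width: 0.0169
```

Call:
{"api": "send_rows", "payload": {
  "rows": [14.8, 38.8, 0, 0, 0, -1.65, 0, 14.8, 38.8, 0, 0, 0, -1.65, 0, 14.8, 38.8, 0, 0, 0, -1.65, 0, 14.8, 38.8, 0, 0, 0, -1.65, 0, 14.8, 38.8, 0, 0, 0, -1.65, 0, 14.8, 38.8, 0, 0, 0, -1.65, 0, 14.8, 38.8, 0, 0, 0, -1.65, 0, 14.8, 38.8, 0, 0, 0, -1.65, 0]
}}

```text
time: 2.25
tool_pos: [0.4198, 0.1034, 0.1841]
ee_rot: [-3.141, -0.0, -1.693]
wrist_force: [-0.7, -0.5, 0.0]
width: 0.0007
```

```bash
python3 - <<'E'
from h import *
o=get_obs();print(o["time"],o["tool_pos"],o["ee_rot"],o["width"],o["wrist_force"])
s=snapshot("wrist");cv2.imwrite("pics/b_w.png",s["color"][:,:,::-1])
c=cam(s,o)
print(proj(c,[[.4637,.0973,.1],[.4560,.0338,.1],[.4484,-.0297,.1]]))
E
```

```text
2.25 [0.41982715 0.10344139 0.18412498] [-3.14124784e+00 -2.06345961e-04 -1.69341851e+00] 0.0007446344812068092 [-0.67887826 -0.54507275  0.01797176]
[[323.62592043 177.39689313]
 [408.71173558 177.30394152]
 [493.8261078  177.07833716]]
```

View pics/b_w.png

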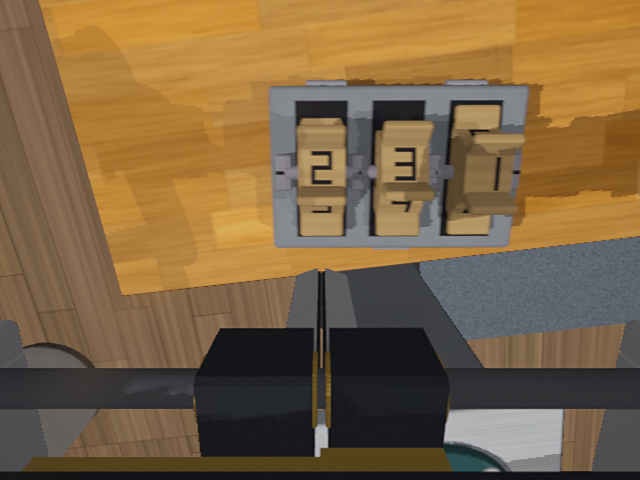

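The left wheel is lined up with the fingers, wheel centre near (322,177) px, with its lug just in front of the top. I'll lower and push it.

Call:
{"api": "send_rows", "payload": {
  "rows": [0, 0, -41.5, 0, 0, 0, 0, 0, 0, -41.5, 0, 0, 0, 0, 10.7, -1.3, 0, 0, 0, 0, 0, 10.7, -1.3, 0, 0, 0, 0, 0, 10.7, -1.3, 0, 0, 0, 0, 0, 10.7, -1.3, 0, 0, 0, 0, 0, 10.7, -1.3, 0, 0, 0, 0, 0, 0, 0, 0, 0, 0, 0, 0]
}}

```text
time: 3.3
tool_pos: [0.4739, 0.0954, 0.1012]
ee_rot: [-3.142, -0.0, -1.693]
wrist_force: [-0.6, -0.5, 0.4]
width: 0.0009
```

```bash
python3 - <<'E'
from h import *
o=get_obs();print(o["time"],o["tool_pos"],o["wrist_force"])
s=snapshot("wrist");cv2.imwrite("pics/c_w.png",s["color"][:,:,::-1])
s=snapshot("side");cv2.imwrite("pics/c_s.png",cv2.resize(s["color"][150:350,300:500,::-1],None,fx=3,fy=3))
E
```

```text
3.3 [0.47390221 0.09539869 0.1012493 ] [-0.57914098 -0.51434898  0.43901902]
```

View pics/c_w.png

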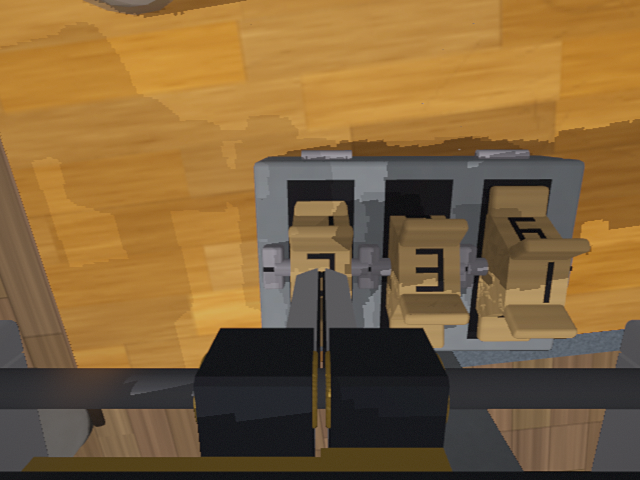

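View pics/c_s.png

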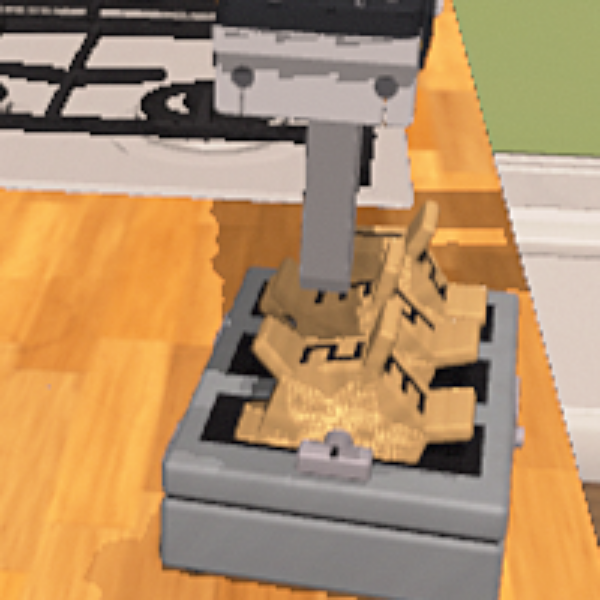

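```bash
python3 - <<'E'
from h import *
o=get_obs();s=snapshot("side");c=cam(s);print("cam",-c[1].T@c[2])
P=[o["tool_pos"],[.4637,.0973,.062],[.4560,.0338,.062],[.4484,-.0297,.062],[.4679,.132,.066]]
print(o["tool_pos"],(proj(c,P)-[300,150])*3)
E
```

```text
cam [0.48439967 0.70552274 0.39375209]
[0.4729716  0.09553541 0.10099263] [[318.5697149  337.00707757]
 [335.29457068 422.89041355]
 [352.16738019 357.48751901]
 [366.43224976 301.38669426]
 [325.4418467  454.83774753]]
```

```bash
python3 - <<'E'
from h import *
o=get_obs();s=snapshot("wrist");c=cam(s,o)
ax=Ro.from_euler('xyz',o["ee_rot"]).as_matrix()
for dz in (0,.01,.02,.03): print(dz,proj(c,[o["tool_pos"]-ax[:,2]*dz]), proj(c,[o["tool_pos"]-ax[:,2]*dz-ax[:,1]*.008]))
t=snapshot("top");cv2.imwrite("pics/d_t.png",cv2.resize(t["color"][240:380,170:350,::-1],None,fx=4,fy=4,interpolation=cv2.INTER_CUBIC))
t=snapshot("side");cv2.imwrite("pics/d_s.png",cv2.resize(t["color"][200:350,330:490,::-1],None,fx=4.5,fy=4,interpolation=cv2.INTER_CUBIC))
cv2.imwrite("pics/d_w.png",cv2.resize(s["color"][150:350,240:460,::-1],None,fx=3,fy=3,interpolation=cv2.INTER_CUBIC))
E
```

```text
0 [[323.04525502 273.30110374]] [[323.07656479 259.95630801]]
0.01 [[323.12724543 280.0156102 ]] [[323.16089748 266.10419696]]
0.02 [[323.21735641 287.39514066]] [[323.2536736  272.86761609]]
0.03 [[323.31685724 295.54364154]] [[323.35622803 280.34387774]]
```

View pics/d_s.png

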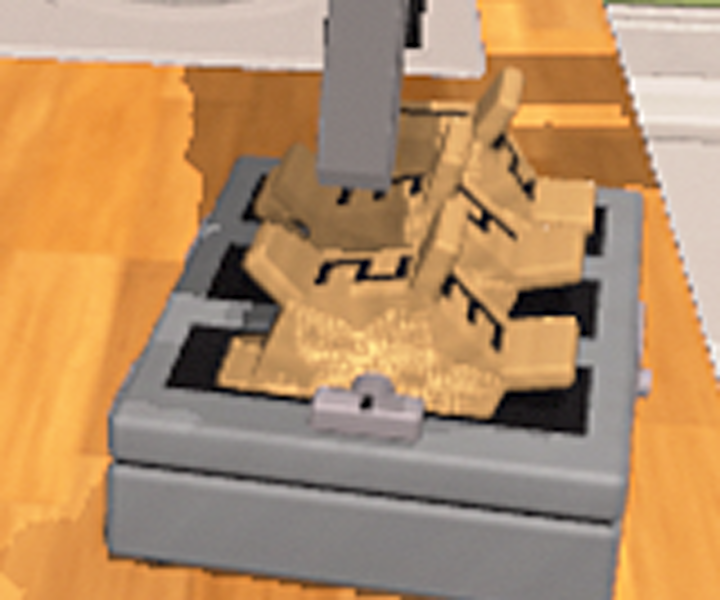

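View pics/d_w.png

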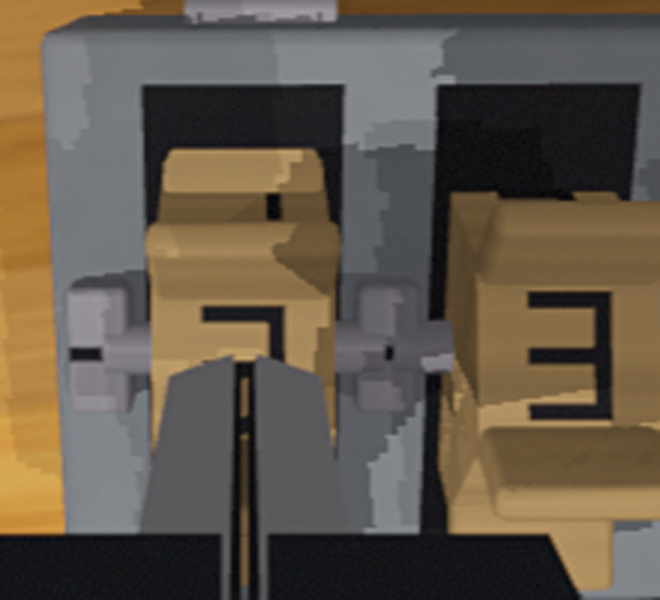

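View pics/d_t.png

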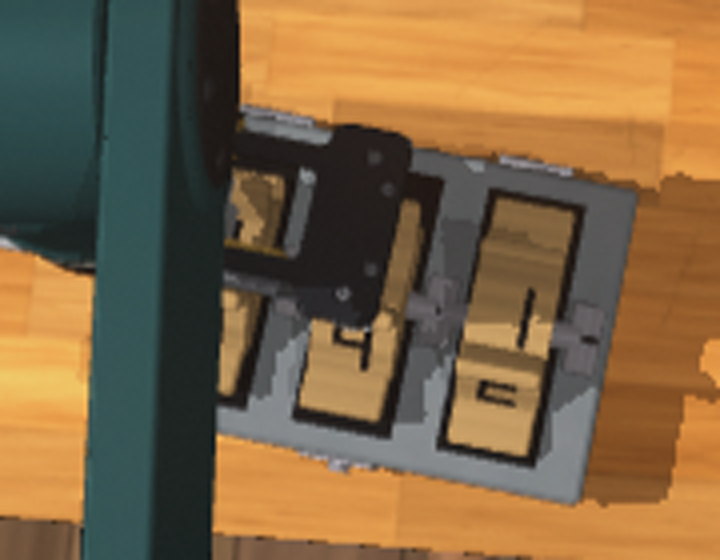

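```bash
python3 - <<'E'
from h import *
o=get_obs();s=snapshot("side");c=cam(s);K,R,t=c;C=-R.T@t
for uv in ((330+320/4.5,200+180/4),(330+390/4.5,200+190/4)):
    d=R.T@np.linalg.inv(K)@np.array([*uv,1.]);
    for y in (.095,.108): print(uv,C+d*(y-C[1])/d[1])
E
```

```text
(401.1111111111111, 245.0) [0.48050201 0.095      0.12400156]
(401.1111111111111, 245.0) [0.48058501 0.108      0.12974542]
(416.6666666666667, 247.5) [0.46139985 0.095      0.12183414]
(416.6666666666667, 247.5) [0.46188959 0.108      0.12762415]
```

Wrist and side views agree that the tips of the shut fingers sit about 20 mm above the reported TCP, near z 0.12. The finger therefore passed over the lugs and nothing moved. I'll back off, go 21 mm lower and push again.

Call:
{"api": "send_rows", "payload": {
  "rows": [-26.8, 3.2, 0, 0, 0, 0, 0, -26.8, 3.2, 0, 0, 0, 0, 0, 0, 0, -21, 0, 0, 0, 0, 12.9, -1.6, 0, 0, 0, 0, 0, 12.9, -1.6, 0, 0, 0, 0, 0, 12.9, -1.6, 0, 0, 0, 0, 0, 12.9, -1.6, 0, 0, 0, 0, 0, 0, 0, 0, 0, 0, 0, 0]
}}

```text
time: 4.65
tool_pos: [0.4728, 0.0952, 0.08]
ee_rot: [-3.14, -0.0, -1.693]
wrist_force: [0.6, 0.7, 0.3]
width: 0.0003
```

```bash
python3 - <<'E'
from h import *
o=get_obs();print(o["time"],o["tool_pos"],o["wrist_force"])
s=snapshot("wrist")
cv2.imwrite("pics/e_w.png",s["color"][:,:,::-1])
t=snapshot("side");cv2.imwrite("pics/e_s.png",cv2.resize(t["color"][200:350,330:490,::-1],None,fx=4.5,fy=4,interpolation=cv2.INTER_CUBIC))
E
```

```text
4.65 [0.47280553 0.09520132 0.07997415] [0.5838743  0.65188323 0.3335321 ]
```

View pics/e_s.png

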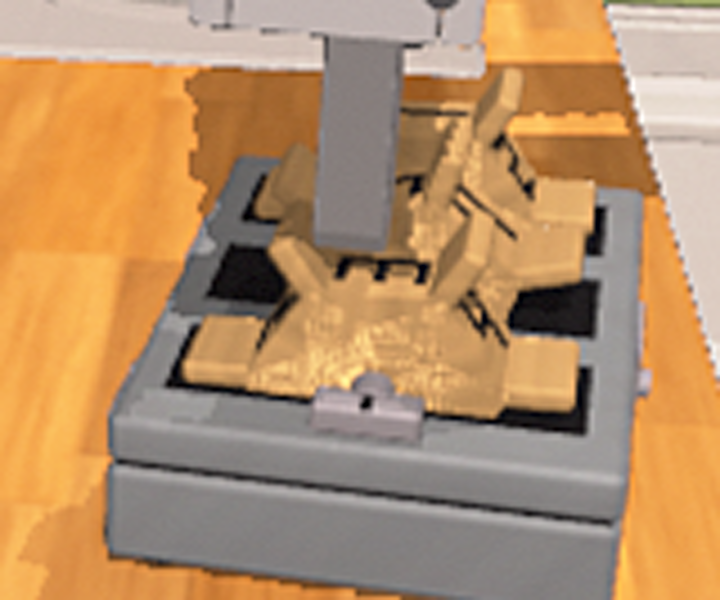

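View pics/e_w.png

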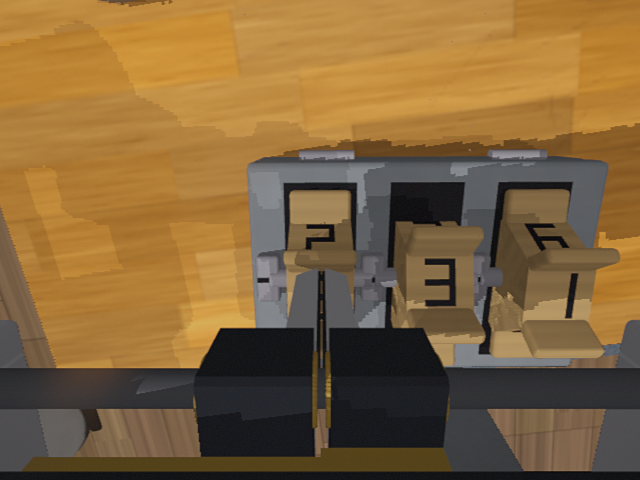

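The left wheel now shows 3, with its lugs symmetric at (300,260) and (475,250) in the zoomed side view. Now the middle wheel's first push.

Call:
{"api": "send_rows", "payload": {
  "rows": [-4, 0.5, 0, 0, 0, 0, 0, 0, 0, 45, 0, 0, 0, 0, -28.8, -28.3, 0, 0, 0, 0, 0, -28.8, -28.3, 0, 0, 0, 0, 0, 0, 0, -45, 0, 0, 0, 0, 0, 0, 0, 0, 0, 0, 0, 10, -1.2, 0, 0, 0, 0, 0, 10, -1.2, 0, 0, 0, 0, 0]
}}

```text
time: 5.75
tool_pos: [0.4314, 0.0372, 0.082]
ee_rot: [-3.139, 0.0, -1.692]
wrist_force: [-3.8, -0.3, 2.7]
width: 0.0005
```

Call:
{"api": "send_rows", "payload": {
  "rows": [12, -1.4, 0, 0, 0, 0, 0, 12, -1.4, 0, 0, 0, 0, 0, 9, -1.1, 0, 0, 0, 0, 0, 0, 0, 0, 0, 0, 0, 0, -4, 0.5, 0, 0, 0, 0, 0, 0, 0, 45, 0, 0, 0, 0, -26, 3.1, 0, 0, 0, 0, 0, -26, 3.1, 0, 0, 0, 0, 0]
}}

```text
time: 6.75
tool_pos: [0.4069, 0.0397, 0.1264]
ee_rot: [-3.138, 0.0, -1.693]
wrist_force: [0.4, 0.4, 0.2]
width: 0.0002
```

```bash
python3 - <<'E'
from h import *
o=get_obs();print(o["time"],o["tool_pos"],o["wrist_force"])
s=snapshot("wrist")
cv2.imwrite("pics/f_w.png",s["color"][:,:,::-1])
t=snapshot("side");cv2.imwrite("pics/f_s.png",cv2.resize(t["color"][200:350,330:490,::-1],None,fx=4.5,fy=4,interpolation=cv2.INTER_CUBIC))
E
```

```text
6.75 [0.40690582 0.0397464  0.1263977 ] [0.42461097 0.39917669 0.2447823 ]
```

View pics/f_s.png

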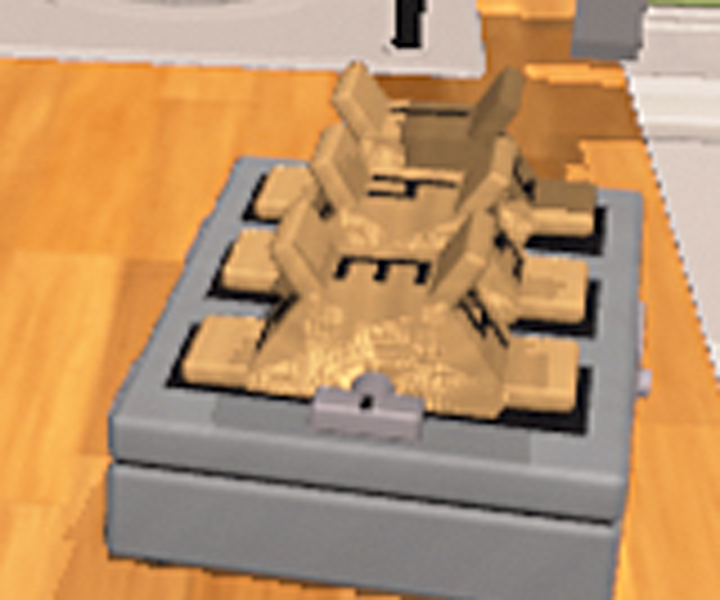

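View pics/f_w.png

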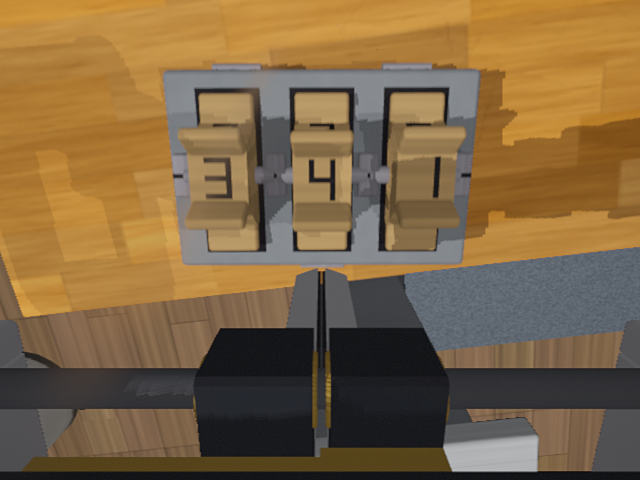

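The display now reads 3 4 1, with the faces near level. Next is the middle wheel's second push.

Call:
{"api": "send_rows", "payload": {
  "rows": [0, 0, -23, 0, 0, 0, 0, 0, 0, -23, 0, 0, 0, 0, 11.5, -1.4, 0, 0, 0, 0, 0, 11.5, -1.4, 0, 0, 0, 0, 0, 11.5, -1.4, 0, 0, 0, 0, 0, 11.5, -1.4, 0, 0, 0, 0, 0, 11.5, -1.4, 0, 0, 0, 0, 0, 0, 0, 0, 0, 0, 0, 0]
}}

```text
time: 7.85
tool_pos: [0.4654, 0.0326, 0.0789]
ee_rot: [-3.14, -0.0, -1.693]
wrist_force: [-0.0, 0.2, -0.1]
width: 0.0008
```

Call:
{"api": "send_rows", "payload": {
  "rows": [-4, 0.5, 0, 0, 0, 0, 0, 0, 0, 46, 0, 0, 0, 0, -30.3, -28.5, 0, 0, 0, 0, 0, -30.3, -28.5, 0, 0, 0, 0, 0, 0, 0, 0, 0, 0, 0, 0, 0, 0, -45, 0, 0, 0, 0, 0, 0, 0, 0, 0, 0, 0, 8, -1, 0, 0, 0, 0, 0]
}}

```text
time: 8.85
tool_pos: [0.4085, -0.0244, 0.0813]
ee_rot: [-3.14, -0.0, -1.692]
wrist_force: [0.4, 0.6, 0.5]
width: 0.0006
```

Call:
{"api": "send_rows", "payload": {
  "rows": [12, -1.4, 0, 0, 0, 0, 0, 12, -1.4, 0, 0, 0, 0, 0, 12, -1.4, 0, 0, 0, 0, 0, 12, -1.4, 0, 0, 0, 0, 0, 0, 0, 0, 0, 0, 0, 0, -4, 0.5, 0, 0, 0, 0, 0, 0, 0, 50, 0, 0, 0, 0, -60, 7, 0, 0, 0, 0, 0]
}}

```text
time: 9.85
tool_pos: [0.3959, -0.0238, 0.1347]
ee_rot: [-3.131, -0.001, -1.693]
wrist_force: [-0.6, -0.1, -0.2]
width: 0.0005
```

```bash
python3 - <<'E'
from h import *
o=get_obs();print(o["time"],o["tool_pos"],o["wrist_force"])
s=snapshot("wrist")
cv2.imwrite("pics/g_w.png",s["color"][:,:,::-1])
t=snapshot("side");cv2.imwrite("pics/g_s.png",cv2.resize(t["color"][200:350,330:490,::-1],None,fx=4.5,fy=4,interpolation=cv2.INTER_CUBIC))
E
```

```text
9.85 [ 0.39586082 -0.02384284  0.13468968] [-0.6070118  -0.07198037 -0.17414634]
```

View pics/g_s.png

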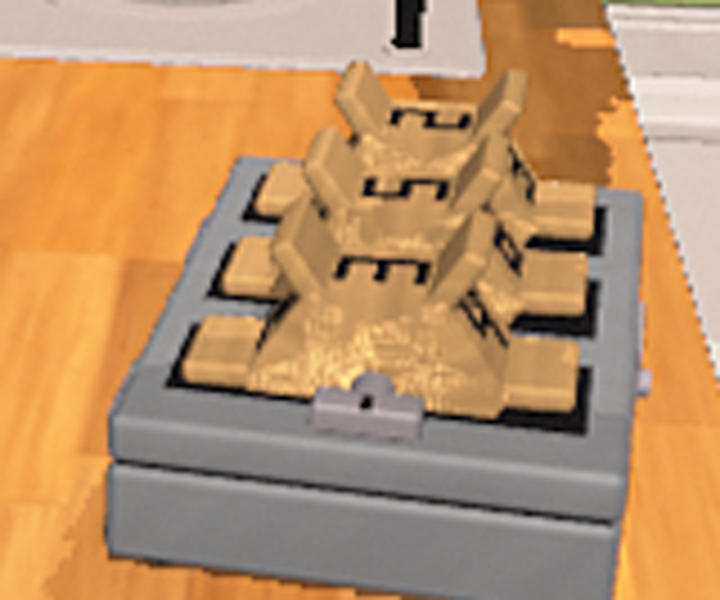

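View pics/g_w.png

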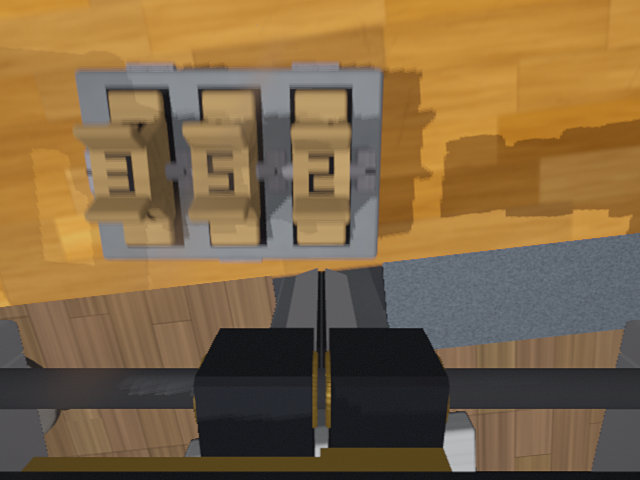

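The display reads 3 5 2. I'll rise clear and measure how level each face is.

Call:
{"api": "send_rows", "payload": {
  "rows": [0, 7, 20, 0, 0, 0, 0, 0, 7, 20, 0, 0, 0, 0, 0, 7, 10, 0, 0, 0, 0, 0, 7, 0, 0, 0, 0, 0, 0, 7, 0, 0, 0, 0, 0, 0, 7, 0, 0, 0, 0, 0, 0, 7, 0, 0, 0, 0, 0, 0, 7, 0, 0, 0, 0, 0]
}}

```text
time: 10.95
tool_pos: [0.3913, 0.0337, 0.1798]
ee_rot: [3.141, -0.0, -1.693]
wrist_force: [-0.4, 0.3, 0.6]
width: 0.0003
```

Call:
{"api": "send_rows", "payload": {
  "rows": [0, 0, 0, 0, 0, 0, 0, 0, 0, 0, 0, 0, 0, 0, 0, 0, 0, 0, 0, 0, 0, 0, 0, 0, 0, 0, 0, 0, 0, 0, 0, 0, 0, 0, 0, 0, 0, 0, 0, 0, 0, 0, 0, 0, 0, 0, 0, 0, 0, 0, 0, 0, 0, 0, 0, 0]
}}

```text
time: 11.95
tool_pos: [0.3914, 0.0332, 0.1801]
ee_rot: [3.142, -0.0, -1.693]
wrist_force: [0.3, 0.2, -0.7]
width: 0.0004
```

```bash
python3 - <<'E'
from h import *
o=get_obs();print(o["time"],o["tool_pos"],o["wrist_force"])
s=snapshot("wrist");im=s["color"].copy();c=cam(s,o)
yaw=-.1204;ex=np.array([np.cos(yaw),np.sin(yaw),0]);ey=np.array([-ex[1],ex[0],0]);B=np.array([.4560,.0338,.062])
# expected tip outlines if dialled exactly level (overlay for comparing)
for y in (.064,0,-.064):
  for a in (-30,30):
    a=np.radians(a);r=np.array([np.sin(a),0,np.cos(a)]);t=np.array([np.cos(a),0,-np.sin(a)])
    q=[]
    for st,sy in ((-1,-1),(-1,1),(1,1),(1,-1)):
      v=.054*r+.004*st*t; q.append(B+ex*v[0]+ey*(y+sy*.018)+np.array([0,0,v[2]]))
    cv2.polylines(im,[np.round(proj(c,q)*8).astype(int).reshape(-1,1,2)],True,(255,0,0),1,cv2.LINE_AA,3)
cv2.imwrite("pics/h_w.png",cv2.resize(im[40:300,100:500,::-1],None,fx=2,fy=2,interpolation=cv2.INTER_CUBIC))
t=snapshot("top");cv2.imwrite("pics/h_t.png",t["color"][:,:,::-1])
E
```

```text
11.95 [0.39138327 0.03323738 0.18009666] [ 0.29432067  0.20594156 -0.67615819]
```

View pics/h_w.png

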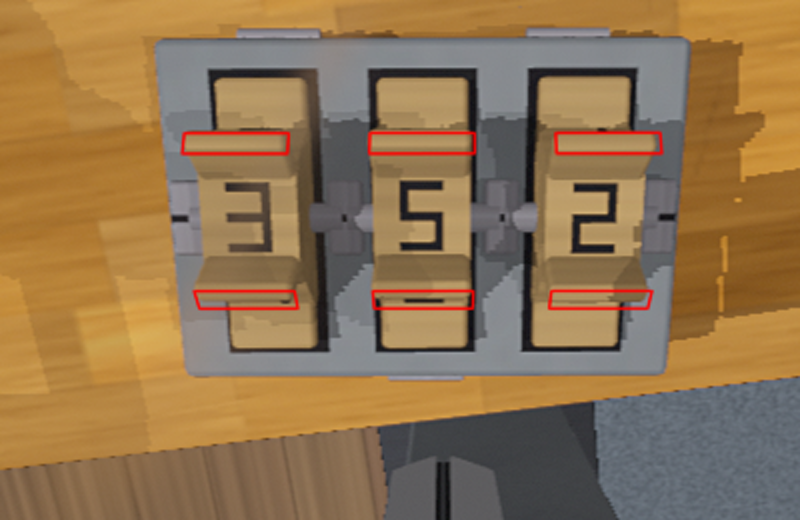

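View pics/h_t.png

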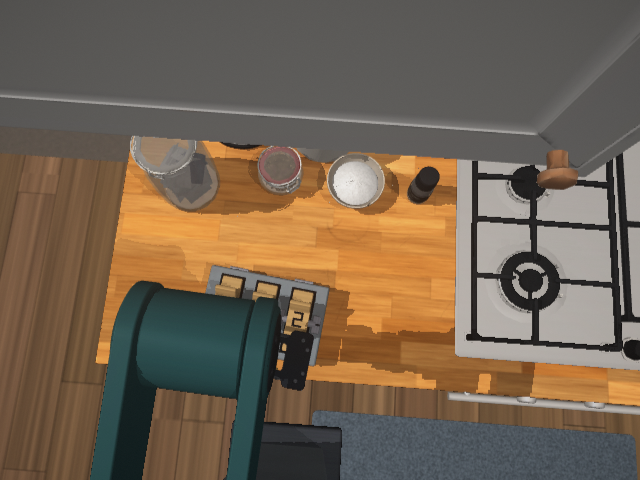

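All lug tips match their positions for level faces to within 1–2 px, and the bystanders have not moved. I'm handing in.

```bash
python3 - <<'E'
from bench import *
print(close_job())
E
```

```text
the job is handed in; nothing more can be done
None
```

I rolled all three wheels by pushing their lugs with the shut fingers, and the lock box now reads 3 5 2 from left to right. I handed the job in at about 12 s of the 67 s allowed.

- **Level faces:** in the last wrist picture, all six upper lug tips lie within about 1–2 px of where they would be with the faces exactly level. That is a few degrees at most, against 11 allowed.
- **Nothing touched:** the gripper stood clear above the front of the box, with the wrist force at about zero. In the last top view the grinder, jar and bowl sit at the same pixels as at the start.
- **What disagreed:** the first push on the left wheel passed over its lugs without touching them. The tips of the shut fingers were about 20 mm above the reported TCP in both the side and wrist views. I repeated that push 21 mm lower and kept that height for the rest.

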